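# Free a tight bottle cap in the ratchet clamp

## Task

The red cap of the green sample bottle is screwed on too tight, and the bottle spins along when you try it. Squeeze the ring-handled clamp on the stand until its ratchet keeps the bottle's neck firmly held with your hand off, but do not squeeze on after the last tooth has clicked, for the neck is glass; then unscrew the cap by about a quarter turn (leave it on the bottle), and press the blue-ringed handle down so that the ratchet lets go and the clamp springs wide open. Leave the bottle standing upright and free at its place, and do not disturb the other bottles and the beaker.

Things in the scene. Friction and masses are not known exactly. Their poses are not given: they have to be found in the camera images.
- stand: Fixed grey base plate, 180 x 130 x 10 mm, with a 12 mm upright rod carrying the pivot of a level scissor clamp, mid-plane 150 mm above the bench, nothing above it but the bottle. Origin: on the bench below the pivot. x points along the clamp from the ring handles over the pivot to the jaws, y to the left of that, z up. The handles reach to x = -124 mm, the jaws to x = +66 mm.
- jaw_a: First half of the steel scissor clamp: lined jaw on the stand's +y side, handle with the black ring on the -y side. Turns about its origin at the pivot, 150 mm above the bench. A light spring holds each half open, 0.085 rad (4 mm at the jaw) off the neck.
- jaw_b: Second half of the clamp: lined jaw on the stand's -y side, handle with the blue ring on the +y side. Origin at the pivot, 150 mm above the bench.
- squeeze (a point): Mid-point between the two shanks at the place to squeeze, 66 mm behind the pivot, 150 mm above the bench. From 44 to 86 mm behind the pivot they are straight, flat-sided, 7 mm high, 6 mm wide. Over their outer faces: 52 mm open; 41 mm (6 N) as the jaws touch the neck; 36 mm (10 N) second click; 33 mm (17 to 20 N) third click; below 29 mm, or over 23 N, the glass is overstrained.
- ratchet (a point): The ratchet between the shanks, 72 mm behind the pivot: a hooked spring tongue on handle a rides over a tongue with three teeth, 4 mm apart, on handle b. Let go, the handles spring back onto the tooth caught and stay. On the first tooth, caught as the jaws touch the neck, they hold too weakly for the cap; on the second and third firmly.
- ring_a (a point): Centre of the black finger ring (38 mm along the handle, 28 mm across, 7 mm thick, top 153.5 mm above the bench), 105 mm behind the pivot. Its handle does not give downwards. The two ring centres are 66 mm apart with the clamp open, about 47, 41 and 36 mm on the first, second and third tooth with the neck in the jaws.
- ring_b (a point): Centre of the blue finger ring (size and height as the black one). Its handle is springy sideways: pressed straight down at the ring by 4 to 6 mm (5 to 9 N), its teeth drop off the hook and the handles spring apart, this ring moving up to 20 mm outwards under the finger; move outwards with it so that it is not held back. It goes down 8 mm at most.
- bottle: Loose green glass sample bottle, about 0.4 kg, standing on the stand's plate between the open jaws: body 60 mm in diameter and 92 mm high, shoulder to 118 mm, neck 28 mm in diameter up to the cap, 192 mm high with the cap. The neck bears a squeeze of 35 N between the jaws (held by the third tooth: 21 N). Origin: centre of its underside.
- bottle_spot (a point): The bottle's place on the stand's plate: on top of the plate, 10 mm above the bench, 48 mm from the pivot along the stand's x.
- cap_mid (a point): Centre of the red ribbed screw cap, 36 mm in diameter and 26 mm high, half-way up it (its top lies 202 mm above the bench, its lower rim 176 mm). A white tick on its top shows how it turns.
- cap (a joint): Turn of the cap on the bottle in rad: 0 tight, growing as it is unscrewed (anticlockwise seen from above); about 0.18 N m to turn, at any angle. It does not rise as it turns.
- reagent: Loose white plastic reagent bottle with a red cap, 64 mm in diameter, 160 mm high; a bystander. Origin: centre of its underside.
- wine: Loose dark wine bottle, 74 mm in diameter, 300 mm high; a bystander. Origin: centre of its underside.
- beaker: Loose empty glass beaker, 72 mm in diameter, 95 mm high; a bystander. Origin: centre of its underside.
There are look-alikes about, which are no part of the job. What is shaped like the bottle but purple is not meant.

How it is judged:
On the way, in this order (a step that is already met when the one before it is completed fails the run):
1. the clamp grips the neck firmly on its ratchet, hand off, the cap still tight (contact force between jaw_a and bottle above 3 N and distance between ring_a and ring_b below 0.0445 m and contact force between the fingers and stand below 0.3 N and value of joint cap below 0.3 rad), for 0.3 s.
2. the cap is unscrewed by about a quarter turn while the clamp holds the bottle (value of joint cap above 1.1 rad and contact force between jaw_a and bottle above 1.5 N and distance between ring_a and ring_b below 0.0445 m), for 0.1 s.
3. the ratchet is released and the clamp has sprung open (distance between ring_a and ring_b above 0.06 m), for 0.2 s.
At the end, for the whole second after the job is handed in: The clamp is sprung open (ring centres more than 60 mm apart), its jaws no longer press on the bottle (under 1 N each), the cap is unscrewed by more than 1.1 rad, and the bottle stands upright (within 0.04 rad) and at rest on the plate within 10 mm of its place (distance between ring_a and ring_b above 0.06 m and value of joint cap above 1.1 rad and horizontal distance between bottle and bottle_spot below 0.01 m and distance between bottle and bottle_spot below 0.012 m and angle between bottle's own z axis and vertical below 0.04 rad and contact force between each of jaw_a, jaw_b and bottle below 1 N and linear speed of bottle below 0.01 m/s); the robot touches nothing.
It fails at once if the bottle is lifted off the plate or tipped (z of bottle in the frame of stand above 0.025 m or angle between bottle's own z axis and vertical above 0.25 rad).
It fails at once if a bystander is moved by more than 20 mm (distance of any of reagent, wine, beaker from where it was at the start of the episode above 0.02 m).
It fails at once if the glass neck is overstrained: squeezed between the jaws with more than 35 N (contact force between jaw_a and bottle above 35 N).
It also fails if it takes over 48 s, if anything falls off the work surface, if the arm or the gripper's body presses on something with over 40 N, if the wrist force passes 120 N, or if a joint passes its speed limit or range.

## Robot

A 6-joint arm with a two-finger parallel gripper is mounted at the origin on the work surface. World frame = base frame: x ahead of the robot, y to its left, z up, the work surface at z = 0. Lengths are in m, angles in rad, forces in N, time in s.
With the tool pointing down it reaches from about 0.35 to 0.775 m from the base axis. Payload 7.3 kg.
Tool frame: the origin (TCP) lies at the very end of the fingers, on their centre line; the grasp point (between the pads) lies 19 mm behind it (robot.hold_point_z is the distance from the TCP to the grasp point, in m); y points along the fingers, z is the direction in which the jaws open and shut, and the axes are right-handed (so a half turn about y gives the same grasp; the last joint's range is limited). The gripper opens to 92 mm and grips with 3 to 60 N. Pads are 19 mm wide; open, the fingers measure 130 mm over their backs; the gripper's body (75 mm by 190 mm) begins 47 mm behind the grasp point.
Start: joints at [-1.421, 0.342, 1.524, -0, 1.275, -0.146], TCP at [0.153, -0.502, 0.227] pointing down, gripper open.
Joint ranges: [-2.53, 2.53], [-0.77, 2.02], [0.04, 2.7], [-1, 4.14], [0.28, 2.66], [-3.11, 3.11]. Speed limits (rad/s): [2.57, 2.57, 3.14, 3.14, 3.14, 3.14].

## Interface

Orientations are given as [roll, pitch, yaw] about the fixed x, y, z axes, in that order (R = Rz(yaw) Ry(pitch) Rx(roll)).
In Python, from cell import robot gives the robot as it stands.
- The arm moves only by the shell command python3 -m crank 'ROWS' [OPENING] [FORCE]. ROWS is a JSON object of lists of equal length, an entry for each row: "xyz": the shift along the tool's x, y, z in cm, a list of three; "roll": the turn about the tool's y in degrees. A call has 1 to 20 rows; each row shifts and turns the commanded pose from where the row before left it, along the tool's axes as they then stand; what a row does not reach is not made up. A row lasts 1/10 s, in which the tool goes at most 50 mm and 8.59 degrees, less where a joint would pass 70% of its speed; a pose out of reach is approached as far as the arm can. A call is refused whole if a number of a shift passes 5 or a number of a turn 8.59, either way. A call with a gripper value outside its range is refused whole. OPENING is the gripper command: -1 is fully open, 1 is shut, values between are in proportion, set as the call begins (- or left out, the last holds). The fingers move at their own pace and stop on an object; FORCE is the grip in N (left out, the last holds). Time passes only in rows, so rows that do not move let the fingers close. It gives the time, the measured TCP pose, the force and the opening at its end, in the units of the state.
- robot.observe(): the state, without advancing time (a new reading comes with each control period).
- robot.read_camera(name): name is "scene" or "top"; returns the picture (384x512x3 uint8, red, green, blue); there is no depth.
- robot.calibration(name): a dict with "intrinsics" (3x3 intrinsics, pixels), "pose" (4x4, takes a point from camera to world coordinates). Camera axes: x right, y down, z forward; pixel columns grow to the right and rows downward; lengths in m; the calibration is good to about 2 mm. A picture is of the moment at which its call begins. calibration takes no time and is no camera call.
- robot.hand_in(): hands the job in, once; it reports no verdict.
The state is a dict: "time": time; "qpos": joint angles; "qvel": joint speeds; "joint_efforts": joint torques, N m; "tool_pos": TCP position; "tool_rot": TCP orientation; "contact_force": force on the tool from outside, world axes, zero at the start; "torque": the same for the moment, N m; "opening": finger opening in m.
Only numpy, scipy, OpenCV 4.12 (cv2) and the standard library are available. Lean on these libraries where they do the work, as an engineer would, in place of code of your own. Each camera call takes 0.05 s, during which the arm holds its last target.

## Working session

There is one attempt and no reset: what is moved stays moved. The work goes in short steps, Python scripts to look and compute and a shell command to move; the robot and the scene stay as the last step left them, time stands still between calls to the robot, and variables do not carry over. Pictures are saved under pics/ and viewed, and the job is handed in when it is done.

```bash
ls; mkdir -p pics
python3 - <<'E'
from cell import robot
import cv2,numpy as np
for n in("scene","top"):
    im=robot.read_camera(n); cv2.imwrite(f"pics/{n}0.png",im[:,:,::-1]); np.save(n+"0.npy",im)
    c=robot.calibration(n); print(n,np.round(c["intrinsics"],1).tolist(),np.round(c["pose"],3).tolist())
s=robot.observe();print(s, robot.hold_point_z)
E
```

```text
pics
scene [[387.4, 0.0, 255.6], [0.0, 387.4, 183.6], [0.0, 0.0, 1.0]] [[-0.666, 0.587, -0.461, 1.224], [0.746, 0.525, -0.409, 0.532], [0.002, -0.616, -0.788, 1.186], [0.0, 0.0, 0.0, 1.0]]
top [[422.4, 0.0, 252.3], [0.0, 422.4, 193.0], [0.0, 0.0, 1.0]] [[0.028, -0.983, 0.18, 0.415], [-1.0, -0.029, -0.005, -0.007], [0.01, -0.18, -0.984, 1.308], [0.0, 0.0, 0.0, 1.0]]
{'time': 0.1, 'qpos': array([-1.42099101e+00,  3.42660533e-01,  1.52489917e+00, -8.25335979e-06,
        1.27538867e+00, -1.45999805e-01]), 'qvel': array([-2.47975144e-04, -1.40111577e-03, -4.03433697e-04,  1.05781610e-03,
        8.34724319e-04,  6.48121998e-05]), 'joint_efforts': array([ 1.57444862e-03, -4.32003379e+01, -2.44694424e+01,  7.18525588e-02,
        5.25904284e-02, -4.41843486e-05]), 'tool_pos': array([ 0.153009  , -0.50184272,  0.22611836]), 'tool_rot': array([-1.57213877e+00,  1.89423554e-04, -2.84578525e+00]), 'contact_force': array([-0.81329371,  0.23764507,  0.77120359]), 'torque': array([-0.02539353,  0.03244112, -0.02851534]), 'opening': 0.09178917492625671} 0.0188
```

View pics/scene0.png

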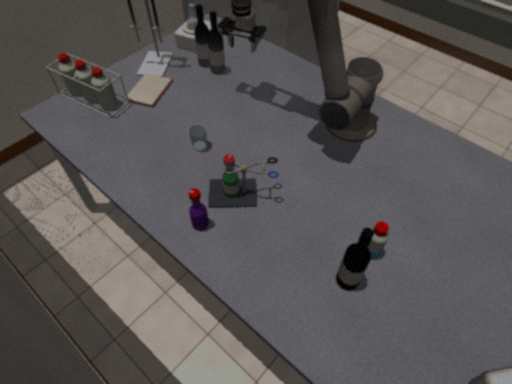

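View pics/top0.png

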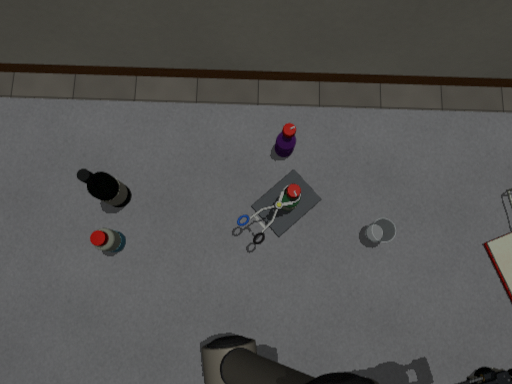

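The scene view shows the green bottle at (231,180) on the stand, with a purple look-alike at (199,212). In the top view the green bottle's cap is at (293,191), the purple one's at (289,130) and the reagent's red cap at (99,238). The blue ring is near (243,220) and the black ring near (259,238), with their shadows beside them. Next come close crops and positions.

```bash
cat > h.py <<'E'
import numpy as np,cv2
from cell import robot
def ray(n,uv):
    c=robot.calibration(n);K=np.array(c["intrinsics"]);T=np.array(c["pose"])
    d=T[:3,:3]@np.linalg.solve(K,[uv[0],uv[1],1.]);return T[:3,3],d
def onplane(n,uv,z):
    o,d=ray(n,uv);return o+d*(z-o[2])/d[2]
def proj(n,p):
    c=robot.calibration(n);K=np.array(c["intrinsics"]);T=np.array(c["pose"])
    q=K@(T[:3,:3].T@(np.array(p)-T[:3,3]));return q[:2]/q[2]
def tri(a,b):
    (o1,d1),(o2,d2)=ray("top",a),ray("scene",b)
    A=np.stack([d1,-d2],1);t=np.linalg.lstsq(A,o2-o1,rcond=None)[0]
    p,q=o1+d1*t[0],o2+d2*t[1];return (p+q)/2,np.linalg.norm(p-q)
def snap(n,name,box=None,k=6):
    im=robot.read_camera(n);np.save(name+".npy",im);crop(im,name,box,k);return im
def crop(im,name,box,k=6):
    x0,y0,x1,y1=box
    c=cv2.resize(np.ascontiguousarray(im[y0:y1,x0:x1,::-1]),None,fx=k,fy=k,interpolation=cv2.INTER_CUBIC)
    cv2.imwrite(f"pics/{name}.png",c)
E
python3 - <<'E'
from h import *
t=np.load("top0.npy");s=np.load("scene0.npy")
crop(t,"topc",(220,160,330,260),7);crop(s,"scenec",(170,140,300,240),6)
for nm,im,b in(("top",t,(220,160,330,260)),("scene",s,(170,140,300,240))):
    x0,y0,x1,y1=b;h=cv2.cvtColor(im,cv2.COLOR_RGB2HSV)
    red=((h[...,0]<8)|(h[...,0]>172))&(h[...,1]>150)&(h[...,2]>90)
    blue=(abs(h[...,0].astype(int)-113)<12)&(h[...,1]>150)&(h[...,2]>60)
    blk=(im.max(2)<35)
    for q,m in(("red",red),("blue",blue),("blk",blk)):
        mm=np.zeros_like(m);mm[y0:y1,x0:x1]=m[y0:y1,x0:x1]
        n,l,st,c=cv2.connectedComponentsWithStats(mm.astype(np.uint8))
        print(nm,q,[(st[i].tolist(),np.round(c[i],1).tolist()) for i in range(1,n) if st[i][4]>8])
E
```

```text
top red [([288, 184, 13, 13, 119], [293.5, 189.7])]
top blue [([237, 215, 12, 11, 52], [242.9, 220.0])]
top blk [([284, 189, 14, 12, 36], [289.7, 196.3]), ([266, 208, 10, 12, 47], [270.1, 214.0]), ([276, 209, 15, 8, 65], [281.9, 212.0]), ([253, 233, 11, 11, 50], [257.9, 238.1])]
scene red [([224, 155, 10, 7, 51], [228.3, 158.2]), ([189, 188, 11, 9, 66], [194.0, 192.4])]
scene blue []
scene blk [([224, 186, 30, 12, 145], [240.2, 192.7]), ([193, 215, 16, 14, 83], [202.5, 222.1])]
```

View pics/topc.png

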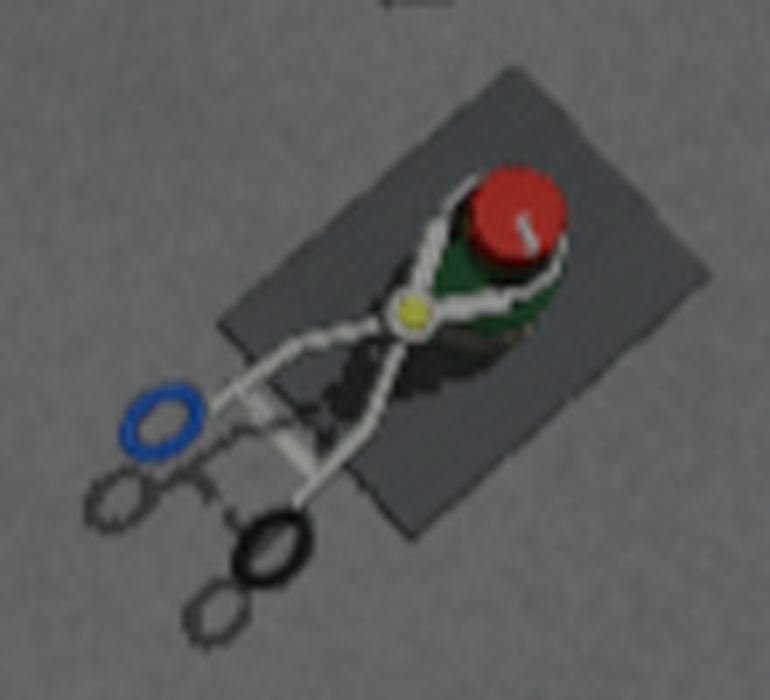

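View pics/scenec.png

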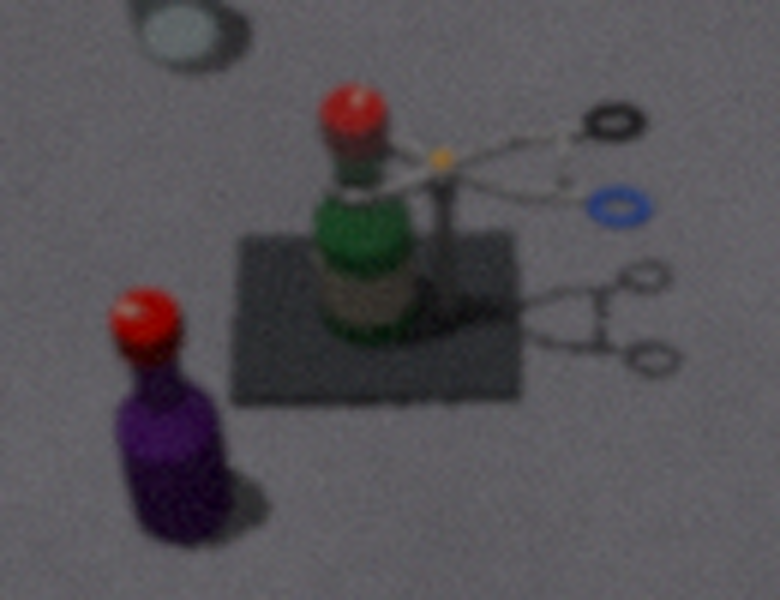

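Candidates for the cap:
- Red cap at top (293,190): the green bottle, in the clamp.
- Purple bottle's cap at (289,130).
- Reagent's cap at (99,238).

The crops confirm the choice: a green body in the clamp jaws, on the plate. The blue ring is at (243,220), the black ring at (259,238) and the yellow pivot at (279,205). The other elliptic rings are shadows.

Run:
```python
from h import *
f=lambda X,Y:(220+(X+.5)/7-.5,160+(Y+.5)/7-.5)
g=lambda X,Y:(170+(X+.5)/6-.5,140+(Y+.5)/6-.5)
P=dict(piv=((414,313),(443,160),.158),blue=((162,422),(619,207),.1535),blk=((272,547),(614,122),.1535),cap=((517,216),(354,102),.202))
Q={}
for k,(a,b,z) in P.items():
    Q[k]=onplane("top",f(*a),z); print(k,Q[k].round(4),"scene",onplane("scene",g(*b),z).round(4),[np.round(v,4) for v in tri(f(*a),g(*b))])
m=(Q["blue"]+Q["blk"])/2
for nm,a,b in(("m-p",m,Q["piv"]),("p-cap",Q["piv"],Q["cap"]),("m-cap",m,Q["cap"])):
    d=b-a;print(nm,np.hypot(*d[:2]),np.degrees(np.arctan2(d[1],d[0])))
d=Q["blue"]-Q["blk"];print(np.hypot(*d[:2]),np.degrees(np.arctan2(d[1],d[0])))
# plate corners
for c in((513,66),(711,275),(413,541),(219,324)):print(onplane("top",f(*c),.01).round(4))
```

```text
piv [ 0.5958 -0.0863  0.158 ] scene [ 0.5944 -0.0848  0.158 ] [array([ 0.5951, -0.0855,  0.1584]), np.float64(0.002)]
blue [0.5503 0.0115 0.1535] scene [0.5502 0.0121 0.1535] [array([0.5502, 0.0117, 0.1532]), np.float64(0.0006)]
blk [ 0.5027 -0.0329  0.1535] scene [ 0.5024 -0.0322  0.1535] [array([ 0.5025, -0.0326,  0.1533]), np.float64(0.0008)]
cap [ 0.6274 -0.1219  0.202 ] scene [ 0.6233 -0.1256  0.202 ] [array([ 0.6265, -0.1216,  0.2075]), np.float64(0.0006)]
m-p 0.10256124104974765 -47.506567874427866
p-cap 0.047614826640036724 -48.37107126029033
m-cap 0.15017236617067237 -47.78066473421439
0.06509834002868707 42.978833540407074
[ 0.7331 -0.1393  0.01  ]
[ 0.6401 -0.2287  0.01  ]
[ 0.518  -0.0978  0.01  ]
[ 0.6115 -0.0101  0.01  ]
```

```bash
python3 -m crank '{"xyz":[[-3.2,-0.3,-2.05],[-3.2,-0.3,-2.05],[-3.2,-0.3,-2.05],[-3.2,-0.3,-2.05],[-3.2,-0.3,-2.05],[-3.2,-0.3,-2.05],[-3.2,-0.3,-2.05],[-3.2,-0.3,-2.05],[-3.2,-0.3,-2.05],[-3.2,-0.3,-2.05],[-3.2,-0.3,-2.05],[-3.2,-0.3,-2.05],[-3.2,-0.3,-2.05],[-3.2,-0.3,-2.05],[-3.2,-0.3,-2.05],[-3.2,-0.3,-2.05]],"roll":[0,0,0,0,0,0,0,0,0,0,0,0,0,0,0,0]}' -1 14
python3 -m crank '{"xyz":[[0,0,0],[0,0,0],[0,0,0],[0,0,0],[0,0,0],[0,0,0],[0,0,0],[0,0,0],[0,0,0],[0,0,0],[0,0,0],[0,0,0],[0,0,0],[0,0,0],[0,0,0],[0,0,0]],"roll":[-8.2,-8.2,-8.2,-8.2,-8.2,-8.2,-8.2,-8.2,-8.2,-8.2,-8.2,-8.2,-8.2,-8.2,-1,0]}' -1 14
```

```text
time: 1.7
tool_pos: [0.5479, -0.0378, 0.2744]
tool_rot: [-1.571, -0.001, -2.846]
contact_force: [0.2, 0.2, -0.2]
opening: 0.0917
time: 3.3
tool_pos: [0.5471, -0.0392, 0.2744]
tool_rot: [-1.571, 0.0, -0.828]
contact_force: [1.0, 0.6, -0.5]
opening: 0.0919
```

```bash
python3 -m crank '{"xyz":[[0.2,1,0.35],[0,2,0],[0,2,0],[0,2,0],[0,2,0],[0,2,0],[0,1.5,0],[0,1,0],[0,0.4,0],[0,0,0]],"roll":[0,0,0,0,0,0,0,0,0,0]}' -1 14
python3 - <<'E'
from h import *
snap("top","t1",(220,160,330,260),7);snap("scene","s1",(170,120,300,220),6)
print(robot.observe()["contact_force"].round(2))
E
```

```text
time: 4.3
tool_pos: [0.5511, -0.0382, 0.1353]
tool_rot: [-1.571, 0.001, -0.825]
contact_force: [1.3, 0.1, 0.1]
opening: 0.0917
[ 0.6  -0.37 -0.34]
```

View pics/t1.png

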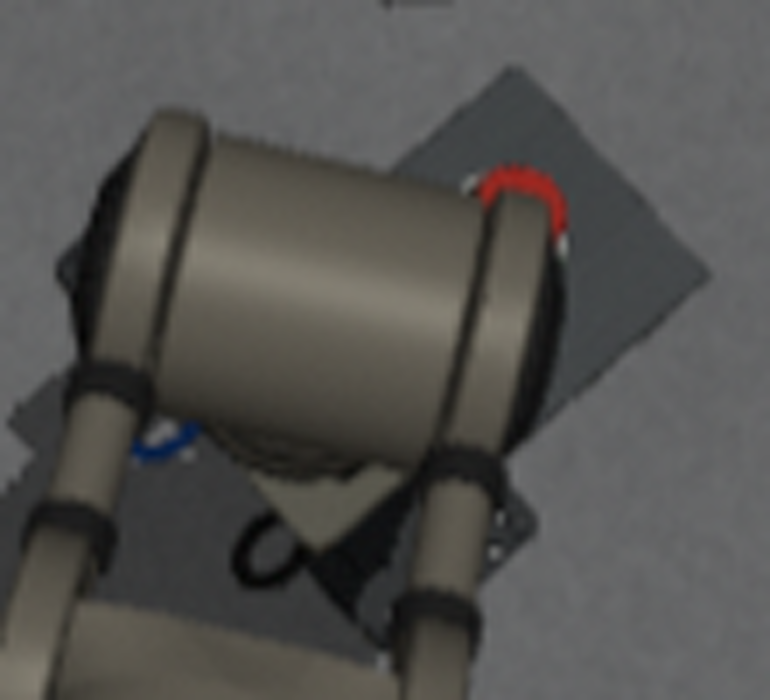

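View pics/s1.png

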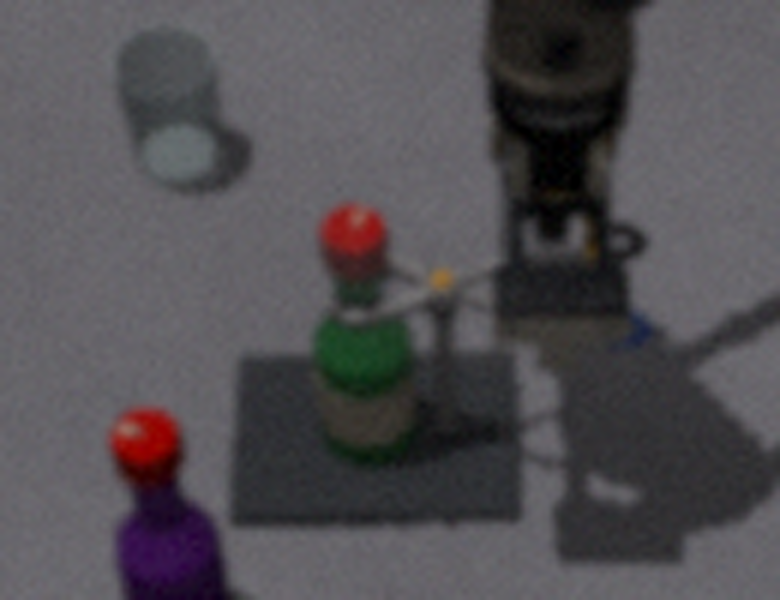

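The fingers straddle the shanks with no contact force, and the bottle is unmoved (scene crop cap at (354,238), the same place as before). I'll close in small stages.

```bash
python3 -m crank '{"xyz":[[0,0,0],[0,0,0],[0,0,0],[0,0,0],[0,0,0],[0,0,0]],"roll":[0,0,0,0,0,0]}' 0.0 14
python3 -m crank '{"xyz":[[0,0,0],[0,0,0],[0,0,0],[0,0,0]],"roll":[0,0,0,0]}' 0.1 14
python3 -m crank '{"xyz":[[0,0,0],[0,0,0],[0,0,0],[0,0,0]],"roll":[0,0,0,0]}' 0.16 14
```

```text
time: 5.0
tool_pos: [0.5506, -0.038, 0.1356]
tool_rot: [-1.571, 0.001, -0.825]
contact_force: [-2.8, 3.3, 1.8]
opening: 0.0492
time: 5.4
tool_pos: [0.5501, -0.0373, 0.1355]
tool_rot: [-1.572, 0.003, -0.824]
contact_force: [-4.7, 4.6, 3.2]
opening: 0.0415
time: 5.8
tool_pos: [0.5498, -0.0372, 0.1354]
tool_rot: [-1.572, 0.003, -0.824]
contact_force: [-5.4, 4.5, 1.9]
opening: 0.0383
```

```bash
python3 -m crank '{"xyz":[[0,0,0],[0,0,0],[0,0,0]],"roll":[0,0,0]}' 0.2 15
python3 -m crank '{"xyz":[[0,0,0],[0,0,0],[0,0,0],[0,0,0]],"roll":[0,0,0,0]}' 0.24 15
```

```text
time: 6.1
tool_pos: [0.5496, -0.0372, 0.1354]
tool_rot: [-1.572, 0.004, -0.824]
contact_force: [-5.4, 5.7, 3.4]
opening: 0.0378
time: 6.5
tool_pos: [0.5496, -0.0372, 0.1354]
tool_rot: [-1.572, 0.004, -0.824]
contact_force: [-5.1, 4.3, 3.7]
opening: 0.0374
```

```bash
python3 -m crank '{"xyz":[[0,0,0],[0,0,0],[0,0,0]],"roll":[0,0,0]}' 0.24 18
python3 -m crank '{"xyz":[[0,0,0],[0,0,0],[0,0,0]],"roll":[0,0,0]}' 0.24 21
```

```text
time: 6.8
tool_pos: [0.5493, -0.0371, 0.1354]
tool_rot: [-1.573, 0.004, -0.824]
contact_force: [-6.5, 6.0, 4.1]
opening: 0.0354
time: 7.1
tool_pos: [0.5493, -0.037, 0.1354]
tool_rot: [-1.573, 0.004, -0.824]
contact_force: [-5.7, 4.7, 3.4]
opening: 0.0354
```

```bash
python3 -m crank '{"xyz":[[0,0,0],[0,0,0],[0,0,0]],"roll":[0,0,0]}' 0.26 19
python3 -m crank '{"xyz":[[0,0,0],[0,0,0],[0,0,0],[0,0,0],[0,0,0],[0,0,0],[0,0,0],[0,-1,0],[0,-2,0],[0,-3,0],[0,-3,0],[0,-3,0]],"roll":[0,0,0,0,0,0,0,0,0,0,0,0]}' -1 19
python3 - <<'E'
from h import *
snap("top","t2",(220,160,330,260),7);snap("scene","s2",(170,120,300,220),6)
E
```

```text
time: 7.4
tool_pos: [0.5493, -0.0371, 0.1354]
tool_rot: [-1.573, 0.004, -0.824]
contact_force: [-6.6, 5.0, 3.4]
opening: 0.0352
time: 8.6
tool_pos: [0.551, -0.0383, 0.2577]
tool_rot: [-1.57, -0.001, -0.825]
contact_force: [0.7, 0.1, 0.0]
opening: 0.0917
```

View pics/t2.png

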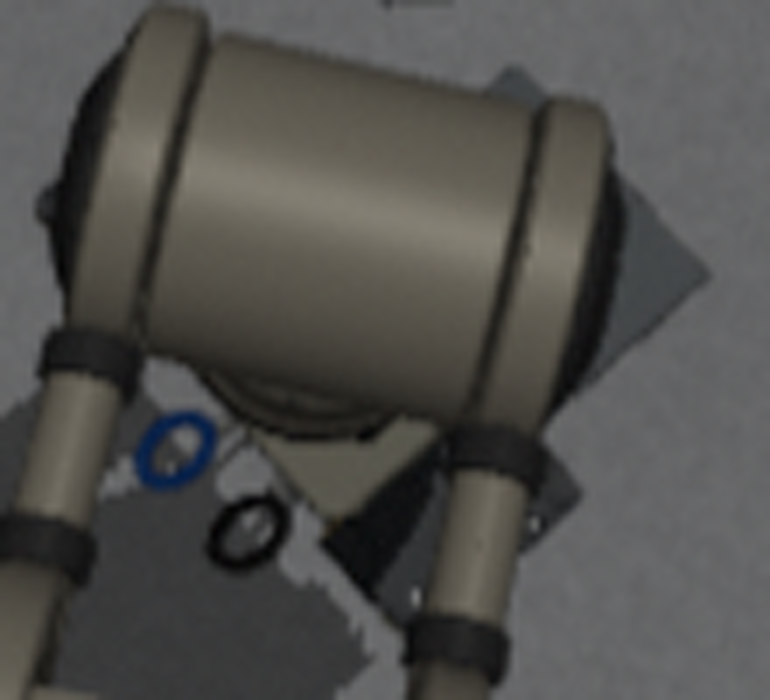

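View pics/s2.png

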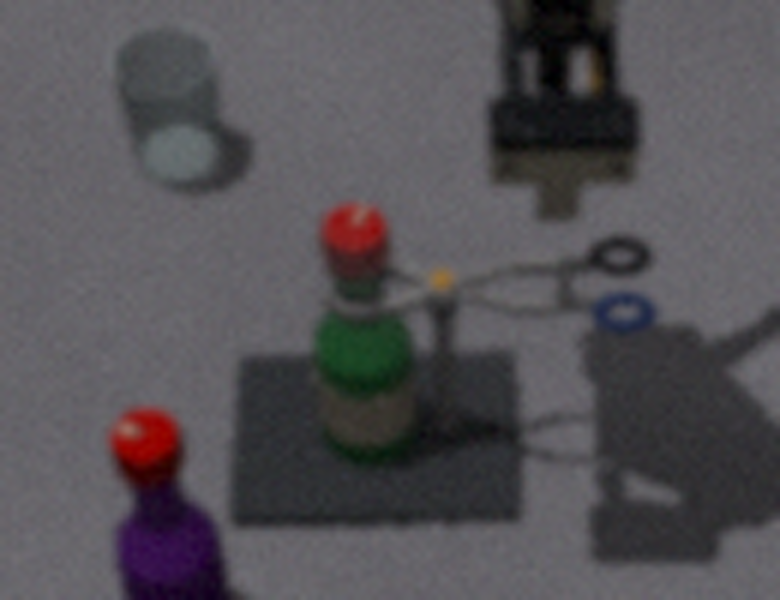

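```bash
cat > rings.py <<'E'
from h import *
import sys
def rings(im,guess_b,guess_k):
    out=[]
    for kind,g in(("b",guess_b),("k",guess_k)):
        i=im.astype(int);
        m=(i[...,2]-i[...,0]>35) if kind=="b" else (i.max(2)<38)
        mm=np.zeros(m.shape,np.uint8);x,y=map(int,g);mm[y-9:y+10,x-9:x+10]=m[y-9:y+10,x-9:x+10]
        n,l,st,c=cv2.connectedComponentsWithStats(mm,connectivity=8);k=1+np.argmax(st[1:,4])
        pts=np.argwhere(l==k)[:,::-1].astype(np.float32);e=cv2.fitEllipse(cv2.convexHull(pts))
        out.append((np.array(e[0]),np.round(e[1],1),len(pts)))
    return out
def rep(im,gb,gk):
    b,k=rings(im,gb,gk);B=onplane("top",b[0],.1535);K=onplane("top",k[0],.1535)
    print(b,k);print(B.round(4),K.round(4),"dist",np.linalg.norm(B-K))
if __name__=="__main__":
    rep(np.load("top0.npy"),(243,220),(259,238))
    rep(np.load("t2.npy"),(245,224),(255,236))
E
python3 rings.py
```

```text
(array([242.73883057, 219.88665771]), array([ 9.4, 13.2]), 75) (array([258.19958496, 237.99790955]), array([ 8.7, 12.6]), 54)
[0.5502 0.0114 0.1535] [ 0.5019 -0.0323  0.1535] dist 0.065164888456381
(array([244.56895447, 223.90879822]), array([ 9.2, 12.3]), 56) (array([254.81387329, 235.70776367]), array([ 9.3, 13.1]), 66)
[0.5393 0.006  0.1535] [ 0.5079 -0.0229  0.1535] dist 0.04274227354407778
```

Run:
```python
from h import *
def cen(im,g,kind):
    i=im.astype(int);x,y=g
    w=im[y-7:y+8,x-10:x+11].astype(int)
    print(kind);print((w[...,2]-w[...,0]) if kind=="b" else w.max(2))
def fit(im,g,kind,th):
    i=im.astype(int);x,y=g
    m=(i[...,2]-i[...,0]>th) if kind=="b" else (i.max(2)<th)
    mm=np.zeros(m.shape,np.uint8);mm[y-5:y+6,x-8:x+9]=m[y-5:y+6,x-8:x+9]
    n,l,st,c=cv2.connectedComponentsWithStats(mm);k=1+np.argmax(st[1:,4])
    e=cv2.fitEllipse(cv2.convexHull(np.argwhere(l==k)[:,::-1].astype(np.float32)));return np.array(e[0]),e[1],st[k,4]
f=lambda X,Y,x0,y0,k:(int(x0+X/k),int(y0+Y/k))
s0=np.load("scene0.npy");s2=np.load("s2.npy")
for im,a,b in((s0,f(619,207,170,140,6),f(614,122,170,140,6)),(s2,f(624,313,170,120,6),f(620,256,170,120,6))):
    for tb,tk in((30,35),(40,42)):
        B=fit(im,a,"b",tb);K=fit(im,b,"k",tk)
        pb=onplane("scene",B[0],.1535);pk=onplane("scene",K[0],.1535)
        print(B,K,pb.round(4),pk.round(4),np.linalg.norm(pb-pk))
```

```text
Traceback (most recent call last):
ValueError: attempt to get argmax of an empty sequence
```

Both views put the rings about 43–44 mm apart, which is too close to the 44.5 mm limit. I'll squeeze on gently to the third tooth in small steps.

```bash
python3 -m crank '{"xyz":[[0,3,0],[0,3,0],[0,3,0],[0,2,0],[0,1.2,0],[0,0,0]],"roll":[0,0,0,0,0,0]}' -1 18
python3 -m crank '{"xyz":[[0,0,0],[0,0,0],[0,0,0],[0,0,0],[0,0,0],[0,0,0],[0,0,0]],"roll":[0,0,0,0,0,0,0]}' 0.15 18
python3 -m crank '{"xyz":[[0,0,0],[0,0,0],[0,0,0]],"roll":[0,0,0]}' 0.24 18
python3 -m crank '{"xyz":[[0,0,0],[0,0,0],[0,0,0]],"roll":[0,0,0]}' 0.27 20
```

```text
time: 9.3
tool_pos: [0.5502, -0.0381, 0.1322]
tool_rot: [-1.573, 0.003, -0.825]
contact_force: [-0.6, -1.1, 0.1]
opening: 0.0919
time: 10.0
tool_pos: [0.5512, -0.0383, 0.1338]
tool_rot: [-1.571, -0.0, -0.825]
contact_force: [0.4, 0.0, -0.2]
opening: 0.0415
time: 10.3
tool_pos: [0.5507, -0.0383, 0.1336]
tool_rot: [-1.572, 0.001, -0.825]
contact_force: [-2.8, -0.8, 1.4]
opening: 0.0356
time: 10.6
tool_pos: [0.5507, -0.0382, 0.1336]
tool_rot: [-1.571, 0.001, -0.825]
contact_force: [-3.8, 0.4, 2.0]
opening: 0.0345
```

```bash
python3 -m crank '{"xyz":[[0,0,0],[0,0,0],[0,0,0]],"roll":[0,0,0]}' 0.29 21
python3 -m crank '{"xyz":[[0,0,0],[0,0,0],[0,0,0]],"roll":[0,0,0]}' 0.30 22
```

```text
time: 10.9
tool_pos: [0.5506, -0.0381, 0.1336]
tool_rot: [-1.572, 0.001, -0.825]
contact_force: [-4.8, -0.6, 2.8]
opening: 0.0337
time: 11.2
tool_pos: [0.5505, -0.0381, 0.1336]
tool_rot: [-1.572, 0.001, -0.825]
contact_force: [-6.3, 1.0, 3.2]
opening: 0.0325
```

```bash
python3 -m crank '{"xyz":[[0,0,0],[0,0,0],[0,0,0],[0,0,0],[0,0,0],[0,0,0],[0,0,0],[0,-1,0],[0,-2,0],[0,-3,0],[0,-3,0],[0,-3,0]],"roll":[0,0,0,0,0,0,0,0,0,0,0,0]}' -1 22
python3 - <<'E'
from rings import *
t=snap("top","t3",(220,160,330,260),7);snap("scene","s3",(170,120,300,220),6)
rep(t,(245,224),(254,235))
E
```

```text
time: 12.4
tool_pos: [0.551, -0.0383, 0.2557]
tool_rot: [-1.57, -0.001, -0.825]
contact_force: [1.5, 0.1, -0.7]
opening: 0.0921
(array([245.22680664, 225.057724  ]), array([ 9.1, 12.2]), 56) (array([254.52372742, 235.51416016]), array([ 9.6, 13.1]), 67)
[0.5362 0.0041 0.1535] [ 0.5084 -0.0221  0.1535] dist 0.03825851189150063
```

View pics/t3.png

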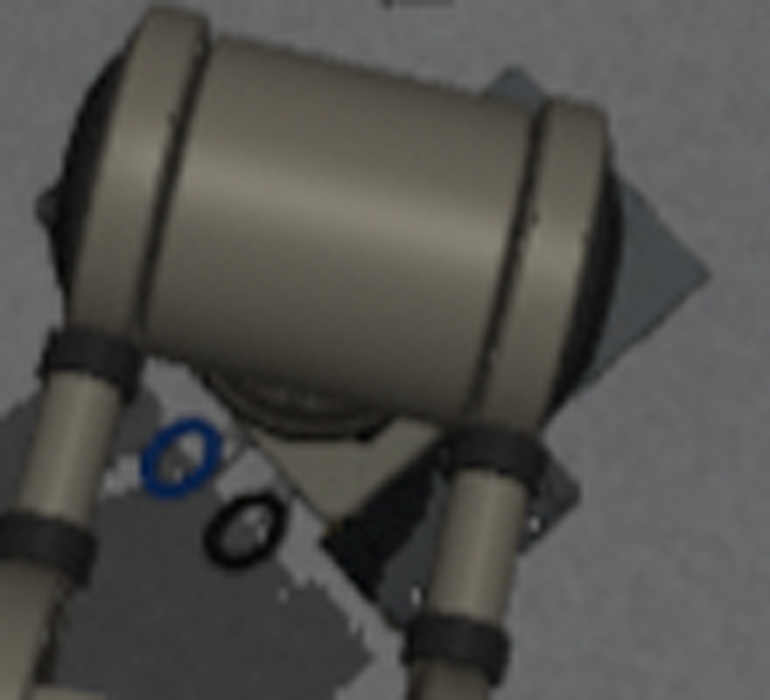

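View pics/s3.png

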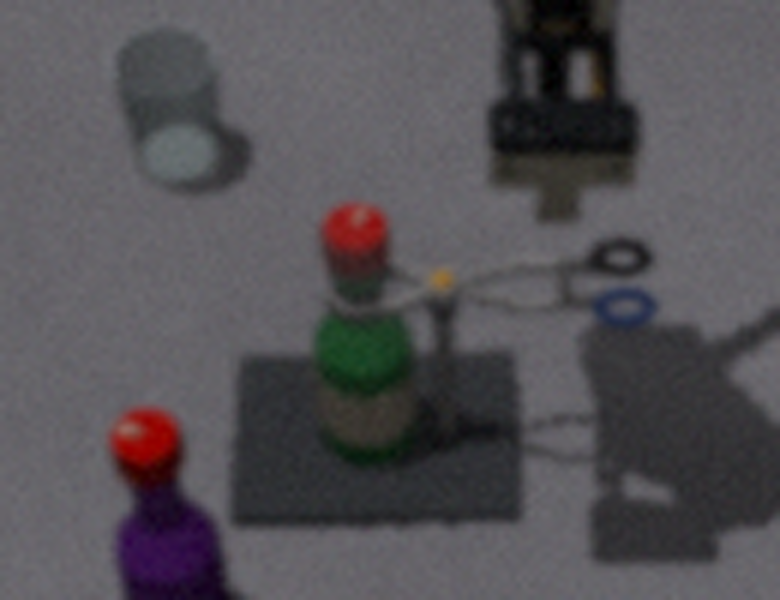

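The rings closed from about 43 to 38 mm, one more tooth, so the clamp is on the third and the hand is off. The bottle still stands at scene (231,178). Next is the cap.

```bash
python3 -m crank '{"xyz":[[2,0,0],[3,0,0],[3,0,0],[2.3,0,0],[1,0,0],[0,0,0],[0,0,0]],"roll":[0,0,0,0,0,0,0]}' -1 25
python3 - <<'E'
from h import *
print(robot.observe()["qpos"].round(2))
snap("top","t4",(220,160,330,260),7);snap("scene","s4",(170,100,300,200),6)
t=np.load("top0.npy").astype(int)
m=((t[...,0]-t[...,1]>60)).astype(np.uint8);mm=np.zeros_like(m);mm[180:200,282:306]=m[180:200,282:306]
c=cv2.findContours(mm,0,2)[0][0];(u,v),r=cv2.minEnclosingCircle(c);print(u,v,r,cv2.fitEllipse(c),onplane("top",(u,v),.202),onplane("top",(u,v),.2))
E
```

```text
time: 13.2
tool_pos: [0.6273, -0.1206, 0.2535]
tool_rot: [-1.571, 0.001, -0.824]
contact_force: [-0.1, 0.9, -0.2]
opening: 0.0917
[-0.31  0.54  1.13  0.    1.47 -1.06]
293.5 190.0 6.800835609436035 ((293.31756591796875, 189.83819580078125), (11.933347702026367, 12.94200325012207), 85.91558837890625) [ 0.62858392 -0.12211711  0.202     ] [ 0.62896993 -0.12232477  0.2       ]
```

View pics/s4.png

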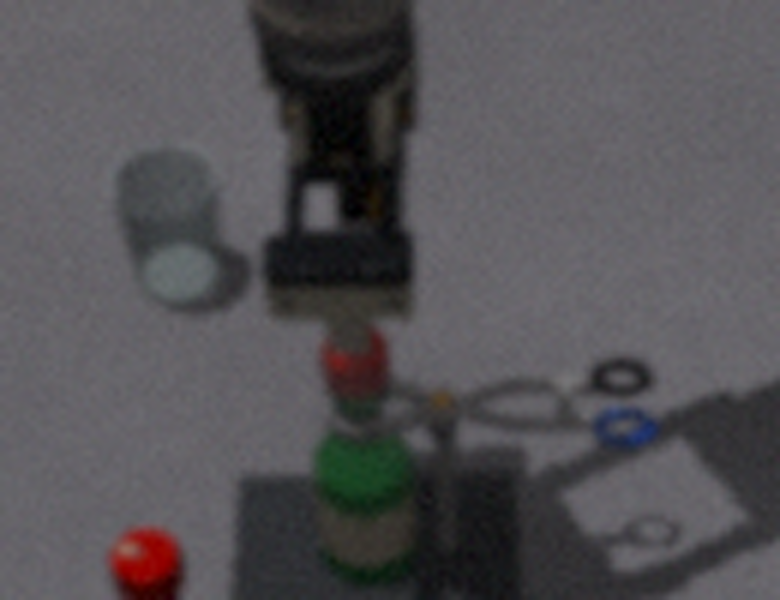

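```bash
python3 -m crank '{"xyz":[[0.1,1,0],[0,2,0],[0,2,0],[0,1.5,0],[0,1,0],[0,0.3,0],[0,0,0]],"roll":[0,0,0,0,0,0,0]}' -1 25
python3 -m crank '{"xyz":[[0,0,0],[0,0,0],[0,0,0],[0,0,0],[0,0,0],[0,0,0],[0,0,0],[0,0,0],[0,0,0],[0,0,0],[0,0,0]],"roll":[0,0,0,0,0,0,0,0,0,0,0]}' 1 25
```

```text
time: 14.0
tool_pos: [0.6284, -0.1218, 0.1756]
tool_rot: [-1.571, 0.0, -0.824]
contact_force: [-0.0, -0.5, 0.1]
opening: 0.0918
time: 15.1
tool_pos: [0.6284, -0.122, 0.1757]
tool_rot: [-1.571, 0.0, -0.825]
contact_force: [-1.6, -0.2, 0.8]
opening: 0.0354
```

Gripped at 35.4 mm with hardly any side force. Now the anticlockwise turn.

```bash
python3 -m crank '{"xyz":[[0,0,0],[0,0,0],[0,0,0],[0,0,0],[0,0,0],[0,0,0]],"roll":[-3,-5,-5,-5,-5,-5]}' 1 25; python3 -c "
from cell import robot;s=robot.observe();print(s['torque'].round(3))"
python3 -m crank '{"xyz":[[0,0,0],[0,0,0],[0,0,0],[0,0,0],[0,0,0],[0,0,0],[0,0,0],[0,0,0],[0,0,0],[0,0,0],[0,0,0],[0,0,0]],"roll":[-5,-5,-5,-5,-5,-5,-5,-5,-5,-5,-5,-2]}' 1 25; python3 -c "
from cell import robot;s=robot.observe();print(s['torque'].round(3))"
```

```text
time: 15.7
tool_pos: [0.6289, -0.1213, 0.1757]
tool_rot: [-1.57, -0.001, -0.332]
contact_force: [0.9, 3.0, 0.2]
opening: 0.0354
[ 0.441 -0.25  -0.154]
time: 16.9
tool_pos: [0.6291, -0.1214, 0.1757]
tool_rot: [-1.571, -0.002, 0.662]
contact_force: [1.6, 1.5, 0.4]
opening: 0.0352
[ 0.384 -0.371 -0.197]
```

```bash
python3 -m crank '{"xyz":[[0,0,0],[0,0,0],[0,0,0],[0,0,0],[0,-1,0],[0,-2,0],[0,-2,0],[0,-2,0],[0,-1,0]],"roll":[0,0,0,0,0,0,0,0,0]}' -0.3 25
python3 -m crank '{"xyz":[[0,0,2],[0.1,0,3],[0.1,0,3],[0.1,0,3],[0.1,0,3],[0,0,1.6],[0,0,0],[0,0,0]],"roll":[0,0,0,0,0,0,0,0]}' 0.4 25
python3 - <<'E'
from rings import *
t=snap("top","t5",(220,160,330,260),7);snap("scene","s5",(170,100,300,200),6)
E
```

```text
time: 17.8
tool_pos: [0.6292, -0.1223, 0.2586]
tool_rot: [-1.574, -0.002, 0.659]
contact_force: [-0.2, 0.5, -0.4]
opening: 0.0595
time: 18.6
tool_pos: [0.5368, 0.0033, 0.256]
tool_rot: [-1.572, -0.0, 0.659]
contact_force: [0.2, -0.7, -0.0]
opening: 0.0272
```

View pics/t5.png

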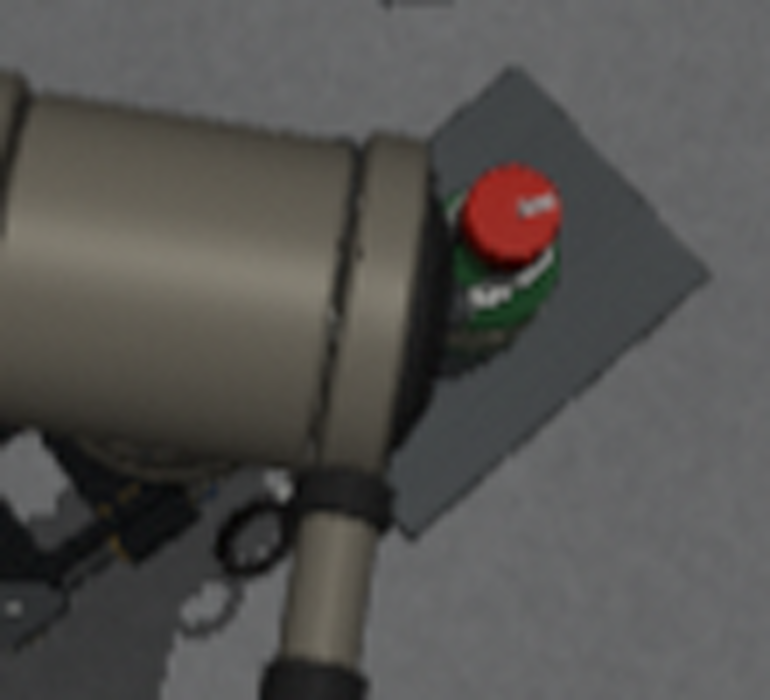

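View pics/s5.png

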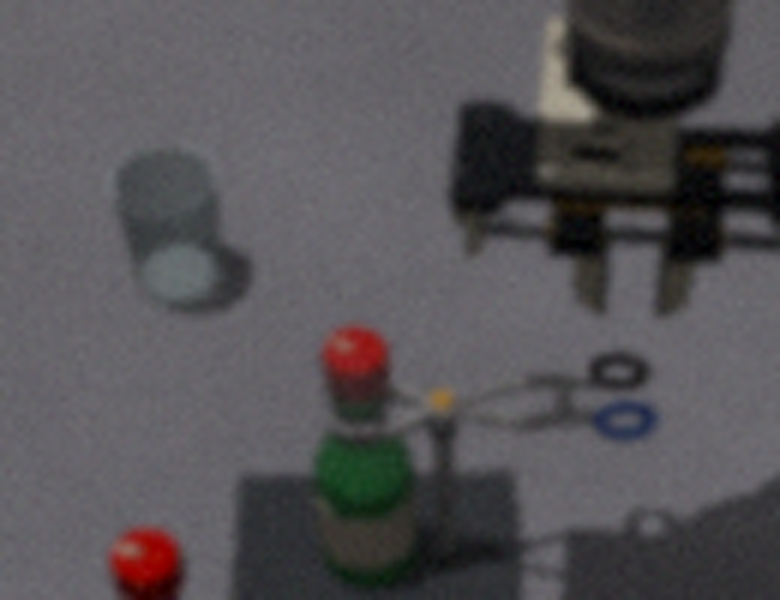

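The tick swung from about −65° to +16° in the top crop, roughly 80° anticlockwise, and the cap is still on the bottle. The clamp is still shut. The fingertips, 27 mm apart, match the two ends of the blue ring at scene crop (625,420).

```bash
python3 - <<'E'
from h import *
g=lambda X,Y:(170+(X+.5)/6-.5,100+(Y+.5)/6-.5)
b=onplane("scene",g(625,420),.1535);k=onplane("scene",g(619,371),.1535);print(b.round(4),k.round(4),np.linalg.norm(b-k))
p=np.array([.595,-.0857]);x=np.array([.6794,-.7337]);y=np.array([.7337,.6794])
for q in(b[:2],k[:2],np.array([.5362,.0041]),np.array([.5084,-.0221])):print((q-p)@x,(q-p)@y)
E
python3 -m crank '{"xyz":[[0,2,0],[0,2,0],[0,2,0],[0,1.5,0],[0,1,0],[0,0,0]],"roll":[-5,0,0,0,0,0]}' 0.4 25
```

```text
[0.5324 0.0016 0.1535] [ 0.5058 -0.0254  0.1535] 0.03787565230437794
-0.1065837750067222 0.013397468365392433
-0.10482886500103476 -0.02443561165168485
-0.10583497999999998 0.01786856000000003
-0.10549936 -0.02032858000000002
time: 19.3
tool_pos: [0.5358, 0.0032, 0.1692]
tool_rot: [-1.569, 0.002, 0.745]
contact_force: [-0.2, -0.5, -0.1]
opening: 0.0273
```

```bash
python3 -m crank '{"xyz":[[0,0.6,0],[0,0.5,0],[0,0.3,0],[0,0.2,0],[0,0.1,0],[0,0,0]],"roll":[0,0,0,0,0,0]}' 0.4 25
python3 -c "
from h import *
snap('scene','s6',(170,100,300,200),6)"
```

```text
time: 19.9
tool_pos: [0.5362, 0.0038, 0.1538]
tool_rot: [-1.571, -0.0, 0.746]
contact_force: [0.4, -0.3, -0.3]
opening: 0.0278
```

View pics/s6.png

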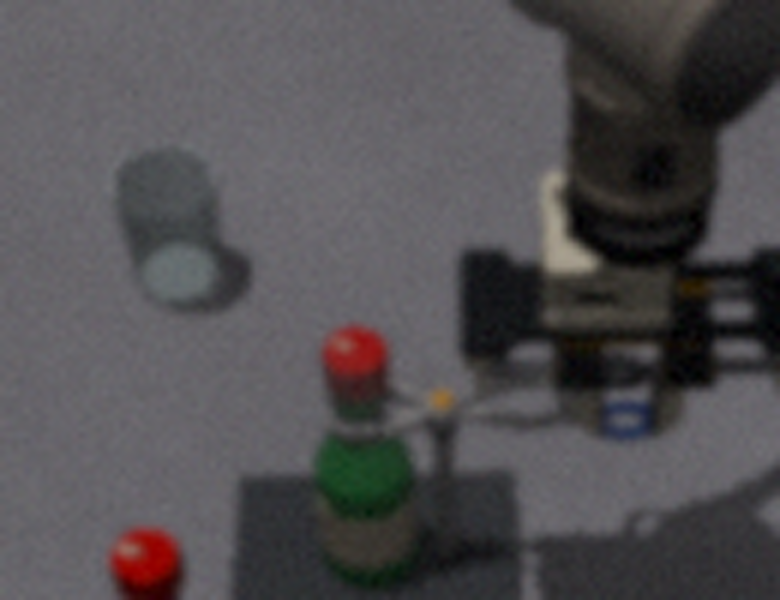

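Both fingertips sit on the two ends of the blue ring at crop (627,415). Pressing down in small steps.

```bash
python3 -m crank '{"xyz":[[0,0.1,0],[0,0.1,0],[0,0.1,0]],"roll":[0,0,0]}' 0.4 25
python3 -m crank '{"xyz":[[0,0.1,0],[0,0,0]],"roll":[0,0]}' 0.4 25
```

```text
time: 20.25
tool_pos: [0.5369, 0.0039, 0.1518]
tool_rot: [-1.572, -0.002, 0.746]
contact_force: [0.2, 2.1, 5.1]
opening: 0.0275
time: 20.45
tool_pos: [0.5374, 0.0042, 0.1508]
tool_rot: [-1.573, -0.003, 0.746]
contact_force: [1.8, 2.6, 5.6]
opening: 0.0275
```

```bash
python3 -m crank '{"xyz":[[0,0.1,0],[0,0.1,0]],"roll":[0,0]}' 0.4 25
python3 -m crank '{"xyz":[[0.1,0.1,0],[0.2,0.05,0]],"roll":[0,0]}' 0.4 25
```

```text
time: 20.65
tool_pos: [0.5375, 0.0042, 0.149]
tool_rot: [-1.573, -0.003, 0.746]
contact_force: [1.4, 2.7, 6.8]
opening: 0.0275
time: 20.85
tool_pos: [0.5401, 0.0059, 0.1478]
tool_rot: [-1.574, -0.003, 0.746]
contact_force: [2.1, -0.1, 7.1]
opening: 0.0277
```

```bash
python3 -m crank '{"xyz":[[0.2,0.05,0],[0.3,0.05,0],[0.3,0,0]],"roll":[0,0,0]}' 0.4 25
python3 -m crank '{"xyz":[[0.4,0,0],[0.4,0,0],[0.3,0,0],[0,0,0]],"roll":[0,0,0,0]}' 0.4 25
```

```text
time: 21.15
tool_pos: [0.5469, 0.0103, 0.1473]
tool_rot: [-1.577, -0.004, 0.746]
contact_force: [4.3, -3.6, 8.6]
opening: 0.0276
time: 21.55
tool_pos: [0.5529, 0.0177, 0.1465]
tool_rot: [-1.574, 0.0, 0.746]
contact_force: [-2.9, -4.2, 9.4]
opening: 0.0275
```

Now lift off and look.

```bash
python3 -m crank '{"xyz":[[0,-0.5,0],[0,-2,0],[0,-3,0],[0,-4,0],[0,0,0]],"roll":[0,0,0,0,0]}' 0.4 25
python3 -c "
from h import *
snap('scene','s7',(170,100,300,200),6);snap('top','t7',(220,160,330,260),7)"
```

```text
time: 22.05
tool_pos: [0.5549, 0.0185, 0.2457]
tool_rot: [-1.579, -0.007, 0.746]
contact_force: [0.4, 0.3, -0.7]
opening: 0.0279
```

View pics/s7.png

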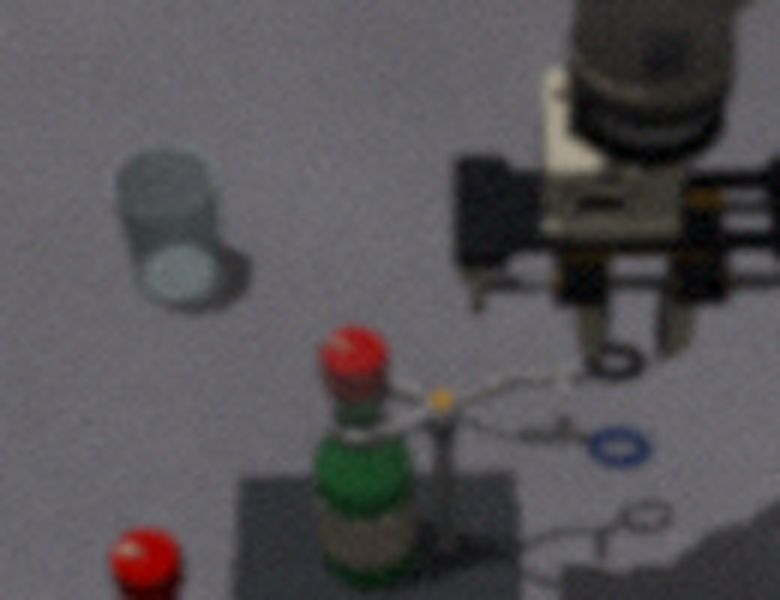

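View pics/t7.png

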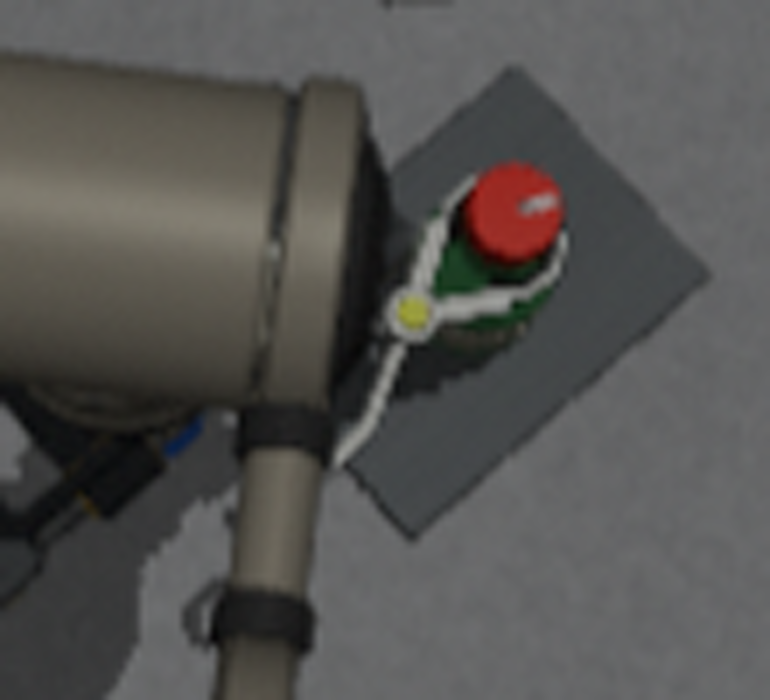

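```bash
python3 -m crank '{"xyz":[[0,-2,2],[0,-2,4],[0,-1,4],[0,-1,4],[0,0,2],[0,0,0],[0,0,0]],"roll":[0,0,0,0,0,0,0]}' 0.4 25
python3 - <<'E'
from h import *
g=lambda X,Y:(170+(X+.5)/6-.5,100+(Y+.5)/6-.5)
print(np.linalg.norm(onplane("scene",g(619,448),.1535)-onplane("scene",g(613,361),.1535)))
f=lambda X,Y:(220+(X+.5)/7-.5,160+(Y+.5)/7-.5)
t=snap('top','t8',(220,160,330,260),7);snap('scene','s8',(100,60,230+170,260),2)
s=robot.read_camera("scene");cv2.imwrite("pics/s8f.png",s[:,:,::-1])
i=t.astype(int);m=(i[...,0]-i[...,1]>60).astype(np.uint8);mm=np.zeros_like(m);mm[180:200,282:306]=m[180:200,282:306]
c=max(cv2.findContours(mm,0,2)[0],key=len);uv=cv2.minEnclosingCircle(c)[0];print(uv,onplane("top",uv,.202))
E
```

```text
time: 22.85
tool_pos: [0.4436, 0.1361, 0.2992]
tool_rot: [-1.57, 0.002, 0.747]
contact_force: [0.1, 0.1, -0.7]
opening: 0.0276
0.0667239627435236
(293.1739196777344, 189.70652770996094) [ 0.62935468 -0.12123832  0.202     ]
```

View pics/t8.png

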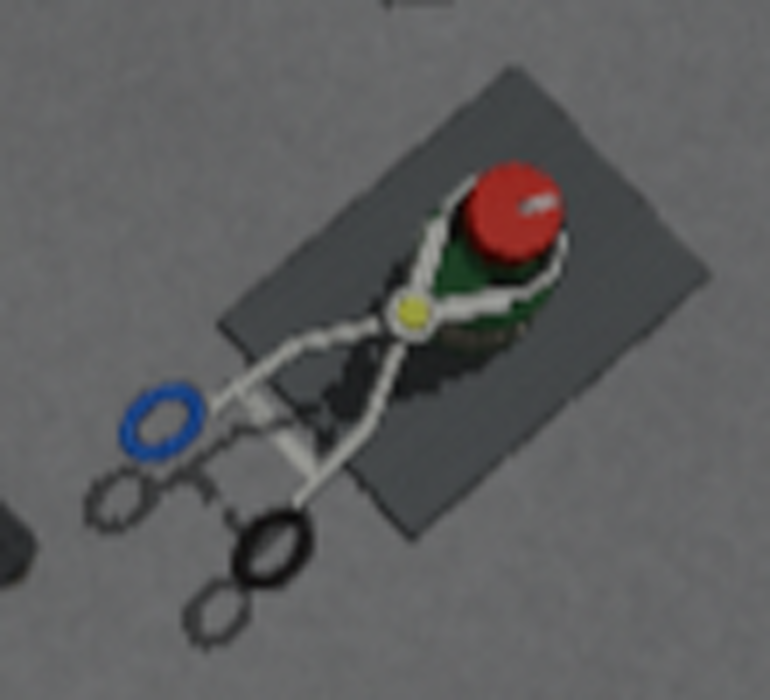

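View pics/s8f.png

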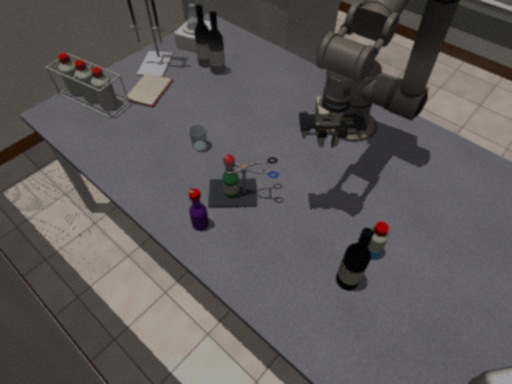

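The clamp is fully open, with the blue ring at crop (162,422) and the black at (272,547), just as at the start. The tick points right, the bottle is upright within about 1 mm of where it was, and the bystanders haven't moved. The robot is clear, so I'm handing in.

```bash
python3 -c "
from cell import robot
print(robot.hand_in())"
```

```text
the job is handed in; nothing more can be done
None
```

I did the whole job and handed it in at about 23 s of the 48 s. The hand-in gives no verdict, so what follows is from my own checks.

- **Clamp:** The first squeeze left the rings at about 43–44 mm, too close to the 44.5 mm limit. I squeezed again in small steps, at up to 22 N grip, and stopped at a 32.5 mm opening. Hand off, the rings then measured about 38 mm in both cameras. The third tooth should give about 36 mm, but the 5 mm drop fits one more click.
- **Cap:** I turned the gripper 85° anticlockwise. The tick moved by about 80°, against the 63° needed, and the cap is still on the bottle.
- **Release:** I pressed the blue ring down about 6 mm and moved outwards with it, peaking at about 9 N downward. The clamp sprang open to about 67 mm between ring centres, above the 60 mm needed.
- **Final check:** The bottle stands upright within about 1 mm of where it started. In the pictures the jaws look clear of the neck and the bystanders are where they were, and the robot touches nothing.

No camera check failed. I had no direct reading of the force on the neck, and I judged the jaws and bystanders by eye.

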